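# Switch off, then check the wide heatsink's springs with a touch

### The arm

A 6-joint arm with a two-finger parallel gripper is mounted at the origin on the work surface. World frame = base frame: x ahead of the robot, y to its left, z up, the work surface at z = 0. Lengths are in m, angles in rad, forces in N, time in s.
With the tool pointing down it reaches from about 0.3 to 0.75 m from the base axis. Payload 8.5 kg.
Tool frame: the origin (TCP) lies at the very end of the fingers, on their centre line; the grasp point (between the pads) lies 19 mm behind it; z points along the fingers, y is the line along which they close (so a half turn about z gives the same grasp; the last joint's range is limited). The gripper opens to 88 mm and grips with 3 to 60 N. Pads are 18 mm wide; open, the fingers measure 123 mm over their backs; the gripper's body (75 mm by 187 mm) begins 45 mm behind the grasp point.
Start: joints at [-1.432, 0.381, 1.297, -0, 1.464, -0.215], TCP at [0.191, -0.516, 0.239] pointing down, gripper open.
Joint ranges: [-3.11, 3.11], [-0.89, 2.33], [0.22, 2.48], [-1.42, 4.56], [0.17, 2.85], [-2.88, 2.88]. Speed limits (rad/s): [2.39, 2.39, 3.14, 3.14, 3.14, 3.14].

### API

Orientations are given as a unit quaternion [x, y, z, w].
In Python, from plant import robot gives the robot as it stands.
- The arm moves only by the tool step_arm, never from a script. Its arguments are lists of equal length, an entry for each row: "xyz": the shift along the tool's x, y, z in units of 25 mm (1.0 is 25 mm), a list of three; "twist": the turn, a rotation vector about the tool's x, y, z in units of 8 degrees (1.0 is 8 degrees), a list of three. A call has 1 to 8 rows; each row is the pose to reach, as a shift and turn from the pose commanded when the call began, along the tool's axes at that moment; what a row does not reach only later rows make up. A row lasts 1/8 s, in which the tool goes at most 62.5 mm and 10.7 degrees, less where a joint would pass 70% of its speed; a pose out of reach is approached as far as the arm can. A call with a gripper value outside its range is refused whole. "claw" is the opening, from 0 (shut) to 1 (fully open), set as the call begins (left out, the last holds). The fingers move at their own pace and stop on an object; "newtons" is the grip in N (left out, the last holds). Time passes only in rows, so rows that repeat a pose let the fingers close. It gives the time, the measured TCP pose, the force, the opening and the grip force at its end, in the units of the state.
- robot.get_state(): the state, without advancing time (a new reading comes with each control period).
- robot.grab_frame(name): name is "scene" or "top" or "wrist"; returns the picture (400x640x3 uint8, blue, green, red); there is no depth.
- robot.calibration(name): a dict with "fx", "fy", "cx", "cy" (pixels), "T" (4x4, takes a point from camera to world coordinates). Camera axes: x right, y down, z forward; pixel columns grow to the right and rows downward; lengths in m; the calibration is good to about 2 mm. A picture is of the moment at which its call begins: read the wrist's pose just before it. calibration takes no time and is no camera call; for the wrist camera it gives the pose at the moment of the call.
- robot.close_job(): hands the job in; it is judged then, once.
Trained networks look in the newest picture that a camera, given by its name, has taken for a name from the list of things; names that differ only in an ending like _2 or _b are one class to them, and where a whole thing is asked for, a point or a joint stands for the part that bears it (a point fixed in the world has none). Each returns a list of dicts, best first, with "p" (0 to 1); they miss things now and then, are a little off and sometimes report something else, mostly with a low value. They report only what shows in the picture. A call takes as long as a camera call. They do not tell look-alikes from the thing itself.
- robot.boxes_of(query, camera): "pixel" ([column, row] in pixels, amid what is visible of it).
The state is a dict: "t": time; "joint_positions": joint angles; "joint_velocities": joint speeds; "joint_efforts": joint torques, N m; "tool_pos": TCP position; "eef_rot": TCP orientation; "ft_force": force on the tool from outside, world axes, zero at the start; "moment": the same for the moment, N m; "width": finger opening in m; "gripper_force": force on a finger pad.
Only numpy, scipy, OpenCV 4.12 (cv2) and the standard library are available. Lean on these libraries where they do the work, as an engineer would, in place of code of your own. Each camera call takes 0.05 s, during which the arm holds its last target. There are 200 camera calls.

### The job

An opened satellite receiver is on the bench for a check of its sprung heatsinks. First switch its supply off by pushing the steel toggle on the red switch box all the way over; then touch the top of the large square heatsink lightly with the fingertips, so that it gives a little on its springs for about half a second but is not pressed down to its stop, and withdraw. Pick nothing up, leave the other two heatsinks untouched, and do not disturb the jar, the feed horn cap or the crimper.

Things in the scene. Friction and masses are not known exactly. Their poses are not given: they have to be found in the camera images.
- switch_box: Red painted steel switch box, 100 x 75 x 40 mm high (x, y, z), fixed to the table. Origin at the centre of its underside; its own x axis is the direction in which the toggle is pushed to switch off (roughly away from the robot, turned up to 0.45 rad). Its toggle pivots 42 mm above the origin, about the box's y axis.
- toggle (a joint): Angle of the toggle, rad. 0 to 0.15 at the start (on): it leans about 0.5 rad from upright towards the box's -x side. 1.0 = fully over (off), leaning 0.5 rad to the box's +x side, against a hard stop. It stays where it is left; moving it takes about 2.5 N at the tip.
- toggle_tip (a point): Centre of the 14 mm steel ball at the free end of the toggle, 43 mm from the pivot; the stem is 9 mm thick. The ball is about 80 mm above the table when on or off and about 85 mm when upright.
- chassis: Opened receiver: shallow grey sheet-steel tray, 240 x 330 mm (x, y) with a rim 30 mm high, fixed to the table, green circuit board inside at 12 mm. Three plain aluminium finned heatsinks stand on the board about 90 mm apart in a row along the tray's y axis, near its middle, in any order. A 20 mm high metal can stands on the board near the tray's +x rim. Origin at the centre of its underside.
- wide_sink_top (a point): Centre of the top of the LARGE SQUARE heatsink, 52 x 52 mm in plan, 34 mm tall, its top about 56 mm above the table. This is the one to touch. Its fins run along the tray's x axis. It slides straight up and down on springs.
- wide_sink (a joint): How far the large square heatsink is pressed down, m: 0 at rest, 0.010 at its stop, negative if pulled up (to -0.006). Spring 0.8 N per mm, so about 8 N at the stop; well damped, it comes back up by itself within about 0.2 s.
- long_sink_top (a point): Centre of the top of the long narrow heatsink, 62 (tray's x) x 24 mm in plan, its top about 56 mm above the table; sprung like the others. Leave untouched.
- small_sink_top (a point): Centre of the top of the small square heatsink, 26 x 26 mm in plan, its top about 56 mm above the table; sprung like the others. Leave untouched.
- jar: Green glass diode jar with a steel lid, 56 mm diameter, 75 mm high, loose, on the table between the tray and the switch box. Origin at the centre of its underside. Leave alone.
- horn_cap: White plastic feed horn cap, a stepped disc of 68 mm diameter, 28 mm high, loose, on the table on the robot's side of the tray. Origin at the centre of its underside. Leave alone.
- crimper: Matte grey coaxial crimper lying flat, about 170 mm long, 60 mm wide over the handles, 16 mm high, loose, on the table on the robot's side of the tray. Origin under its pivot, handles to its -x. Leave alone.
There are look-alikes about, which are no part of the job. There is more than one size of the switch_box; the job needs the largest.

How it is judged:
On the way, in this order (a step that is already met when the one before it is completed fails the run):
1. the toggle is pushed over to off (value of joint toggle above 0.85 rad), for 0.1 s.
2. the fingertips rest lightly on the large square heatsink, which dips on its springs (value of joint wide_sink above 0.0008 m and contact force between the fingers and wide_sink above 0.4 N), for 0.2 s.
At the end, for the whole second after the job is handed in: The toggle is over to off (beyond 0.85 of 1.0 rad), the large square heatsink has been touched and has come back to rest (within 0.6 mm), the other heatsinks are at rest where they were (within 1 mm), and jar, cap and crimper are within 10 mm of where they stood, the jar upright (value of joint toggle above 0.85 rad and value of joint wide_sink between -0.0006 and 0.0006 m and distance of each of long_sink_top, small_sink_top from where it was at the start of the episode below 0.001 m and distance of each of jar, horn_cap, crimper from where it was at the start of the episode below 0.01 m and angle between jar's own z axis and vertical below 0.1 rad).
It fails at once if the large square heatsink is touched before the supply is off (contact force between anything else and wide_sink above 0.4 N and value of joint toggle below 0.8 rad).
It fails at once if the large square heatsink is pressed down to its stop (deeper than 9 mm) or harder than 15 N (value of joint wide_sink above 0.009 m or contact force between anything else and wide_sink above 15 N).
It fails at once if the large square heatsink is pulled up (value of joint wide_sink below -0.002 m).
It fails at once if another heatsink is touched (contact force between anything else and long_sink above 0.4 N or contact force between anything else and small_sink above 0.4 N).
It fails at once if the jar, the cap or the crimper is moved or lifted (distance of any of jar, horn_cap, crimper from where it was at the start of the episode above 0.015 m).
It also fails if it takes over 42 s, if anything falls off the work surface, if the arm or the gripper's body presses on something with over 40 N, if the wrist force passes 120 N, or if a joint passes its speed limit or range.

## Working session

There is one attempt and no reset: what is moved stays moved. The work goes in short steps, Python scripts to look and compute and a tool call to move; the robot and the scene stay as the last step left them, time stands still between calls to the robot, and variables do not carry over. Pictures are saved under pics/ and viewed, at most 10 in all, crops included, and the job is handed in when it is done.

Besides the shell and the picture viewer there is one more tool, called after "Emit:" by a JSON object that holds its "method" and its "body", one argument or row to a line. step_arm: Moves the arm, as the interface text tells. Its arguments: {"type":"object","properties":{"xyz":{"type":"array","items":{"type":"array","items":{"type":"number"}}},"twist":{"type":"array","items":{"type":"array","items":{"type":"number"}}},"claw":{"type":"number"},"newtons":{"type":"number"}},"required":["xyz","twist"]}

```bash
mkdir -p pics; cat > h.py <<'E'
import numpy as np, cv2
from plant import robot
from scipy.spatial.transform import Rotation as R
def ray(cam,px,z,C=None):
    C=C or robot.calibration(cam); T=np.array(C["T"])
    d=T[:3,:3]@[(px[0]-C["cx"])/C["fx"],(px[1]-C["cy"])/C["fy"],1]
    o=T[:3,3]; return o+d*(z-o[2])/d[2]
def proj(cam,p,C=None):
    C=C or robot.calibration(cam); T=np.array(C["T"])
    q=T[:3,:3].T@(np.array(p)-T[:3,3]); return np.array([C["fx"]*q[0]/q[2]+C["cx"],C["fy"]*q[1]/q[2]+C["cy"]])
E
python3 - <<'E'
from h import *
np.set_printoptions(precision=3,suppress=True)
for c in ["top","scene"]:
    im=robot.grab_frame(c); cv2.imwrite(f"pics/{c}0.png",im)
    for q,z in [("switch_box",.04),("toggle_tip",.08),("wide_sink_top",.056),("long_sink_top",.056),("small_sink_top",.056),("jar",.075),("horn_cap",.028),("crimper",.01),("chassis",.012)]:
        for b in robot.boxes_of(q,c): print(c,q,round(b["p"],2),np.round(b["pixel"]),ray(c,b["pixel"],z)[:2])
s=robot.get_state();print(s["t"],s["tool_pos"],s["eef_rot"])
print(np.array(robot.calibration("top")["T"]))
E
```

```text
top switch_box 0.9 [370. 246.] [ 0.41  -0.177]
top switch_box 0.69 [471. 221.] [ 0.462 -0.427]
top switch_box 0.61 [418. 227.] [ 0.452 -0.298]
top toggle_tip 0.24 [275. 219.] [0.48  0.048]
top wide_sink_top 0.62 [203. 201.] [0.531 0.228]
top long_sink_top 0.67 [276. 220.] [0.48  0.051]
top long_sink_top 0.54 [264. 278.] [0.342 0.082]
top long_sink_top 0.35 [240. 211.] [0.504 0.137]
top small_sink_top 0.56 [238. 209.] [0.51  0.142]
top jar 0.95 [321. 187.] [ 0.555 -0.063]
top horn_cap 0.88 [202. 277.] [0.345 0.241]
top crimper 0.7 [265. 280.] [0.33  0.087]
top chassis 0.93 [245. 214.] [0.5   0.135]
top chassis 0.42 [239. 211.] [0.506 0.151]
scene switch_box 0.88 [282. 182.] [ 0.428 -0.171]
scene switch_box 0.81 [172. 192.] [ 0.478 -0.426]
scene switch_box 0.73 [225. 192.] [ 0.467 -0.302]
scene toggle_tip 0.53 [173. 179.] [ 0.47  -0.412]
scene toggle_tip 0.5 [282. 168.] [ 0.416 -0.171]
scene wide_sink_top 0.97 [459. 233.] [0.54  0.226]
scene small_sink_top 0.64 [220. 175.] [ 0.431 -0.318]
scene small_sink_top 0.48 [419. 219.] [0.513 0.143]
scene jar 0.8 [322. 234.] [ 0.58  -0.062]
scene horn_cap 0.95 [453. 176.] [0.363 0.24 ]
scene crimper 0.76 [384. 167.] [0.331 0.075]
scene chassis 0.7 [415. 237.] [0.533 0.144]
1.0 [ 0.191 -0.516  0.239] [ 0.984  0.176 -0.    -0.   ]
[[-0.03  -0.996  0.089  0.458]
 [-0.999  0.033  0.029 -0.08 ]
 [-0.031 -0.088 -0.996  0.96 ]
 [ 0.     0.     0.     1.   ]]
```

```bash
python3 - <<'E'
import cv2
a=cv2.imread("pics/top0.png")[150:310,160:520]; cv2.imwrite("pics/topc.png",cv2.resize(a,None,fx=2.2,fy=2.2,interpolation=cv2.INTER_CUBIC))
a=cv2.imread("pics/top0.png")[200:280,330:500]; cv2.imwrite("pics/swc.png",cv2.resize(a,None,fx=4.5,fy=4.5,interpolation=cv2.INTER_CUBIC))
E
```

```text
(no output)
```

View pics/topc.png

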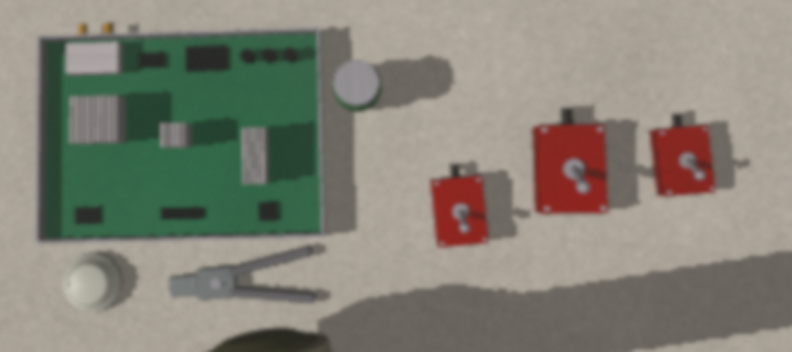

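View pics/swc.png

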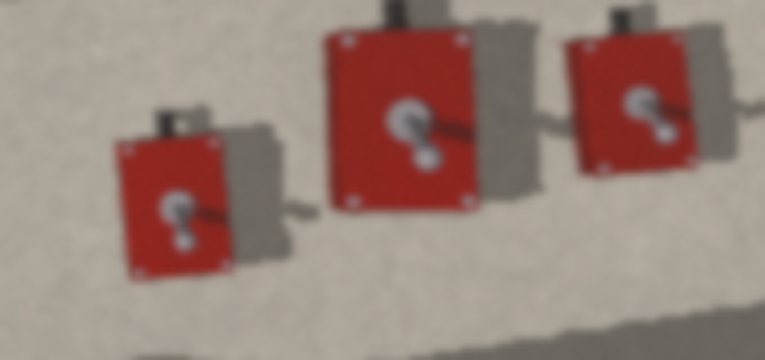

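View pics/scene0.png

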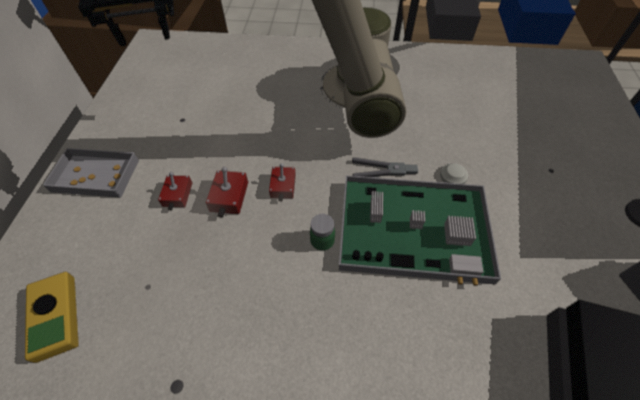

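Picture: the red boxes are at top-view pixels (370,246) small, (418,227) largest and (471,221) medium, so I choose (418,227). The crop confirms it's clearly bigger, with its toggle ball at about (425,235). The large square sink is at (203,202). Its possible confusions are the white can (201,176), the small sink (239,210) and the long sink (275,220).

```bash
python3 - <<'E'
from h import *
np.set_printoptions(precision=4,suppress=True)
f=lambda p:(p[0]/4.5+330-.4,p[1]/4.5+200-.4)
g=lambda p:(p[0]/2.2+160-.3,p[1]/2.2+150-.3)
S=[ray("top",f(p),.04) for p in [(348,40),(461,39),(353,202),(470,201)]]
c=np.mean(S,0); print("box",c)
for a,b in [(2,0),(3,1)]: d=S[a]-S[b];print("yaw x",np.arctan2(-d[1],-d[0]))
for a,b in [(1,0),(3,2)]: d=S[b]-S[a];print("yaw y",np.arctan2(-d[0],d[1]))
print("ball",ray("top",f((428,158)),.08),"ball scene",ray("scene",(225.5,172),.08))
W=[(68,95),(122,95),(122,143),(68,143)]
W=[ray("top",g(p),.056) for p in W];print("sink",np.mean(W,0),W)
print("can",ray("top",g((92,57)),.032),"jar",ray("top",(321,187),.075))
im=robot.grab_frame("scene")
cv2.imwrite("pics/b.png",np.hstack([cv2.resize(im[155:225,190:260],(400,400),interpolation=2),cv2.resize(im[195:265,425:495],(400,400),interpolation=2)]))
E
```

```text
box [ 0.4536 -0.3023  0.04  ]
yaw x -0.020682842520139893
yaw x -0.0021653961469439097
yaw y -0.022981551838373183
yaw y -0.02032967967769712
ball [ 0.4339 -0.302   0.08  ] ball scene [ 0.44   -0.2974  0.08  ]
sink [0.5251 0.2296 0.056 ] [array([0.553 , 0.2601, 0.056 ]), array([0.551 , 0.1989, 0.056 ]), array([0.4972, 0.1992, 0.056 ]), array([0.4991, 0.2601, 0.056 ])]
can [0.5988 0.241  0.032 ] jar [ 0.5547 -0.0631  0.075 ]
```

View pics/b.png

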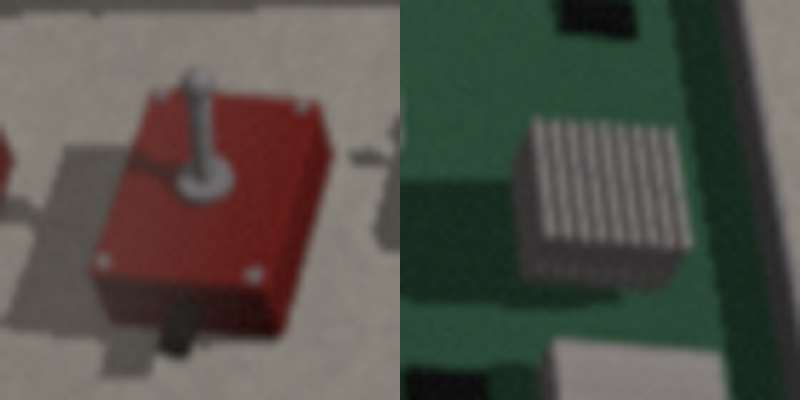

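The crop confirms it: box with a steel toggle leaning towards the robot, and the finned large square sink. Next I move to the robot side of the toggle with the fingers shut.

Emit:
{"method": "step_arm", "body": {
  "xyz": [
    [1.4, -0.7, 0.4],
    [2.9, -1.5, 0.9],
    [4.4, -2.2, 1.4],
    [5.9, -3.0, 1.9],
    [7.4, -3.75, 2.4],
    [8.9, -4.5, 3.0],
    [10.43, -5.28, 3.56],
    [10.43, -5.28, 3.56]
  ],
  "twist": [
    [0, 0, 0.4],
    [0, 0, 0.8],
    [0, 0, 1.2],
    [0, 0, 1.6],
    [0, 0, 2.0],
    [0, 0, 2.4],
    [0, 0, 2.68],
    [0, 0, 2.68]
  ],
  "claw": 0
}}

```text
t: 2.05
tool_pos: [0.3904, -0.2997, 0.149]
eef_rot: [1.0, -0.009, -0.001, -0.001]
ft_force: [-0.1, -0.0, 0.3]
width: 0.01
gripper_force: 0.0
```

Emit:
{"method": "step_arm", "body": {
  "xyz": [
    [0, 0, 1.0],
    [0, 0, 2.2],
    [0, 0, 3.16],
    [0, 0, 3.16]
  ],
  "twist": [
    [0, 0, 0],
    [0, 0, 0],
    [0, 0, 0],
    [0, 0, 0]
  ]
}}

```text
t: 2.55
tool_pos: [0.3887, -0.3021, 0.07]
eef_rot: [1.0, -0.01, -0.001, -0.001]
ft_force: [0.6, -0.2, -0.0]
width: 0.0004
gripper_force: 0.0
```

```bash
python3 - <<'E'
from h import *
s=robot.get_state();print(s["tool_pos"],s["width"],s["ft_force"])
im=robot.grab_frame("scene")
cv2.imwrite("pics/c.png",cv2.resize(im[120:230,170:310],None,fx=5,fy=5,interpolation=2))
g=lambda p:(p[0]*.175+25+400*0+425-25-70,p[1]*.175+195)
for p in [(461.9,227)]: print(ray("scene",p,.056))
print(robot.boxes_of("wide_sink_top","scene"))
E
```

```text
[ 0.38866656 -0.30208368  0.07000656] 0.00039345140099066543 [ 0.64324349 -0.18017243 -0.00240346]
[0.52505289 0.23381676 0.056     ]
[{'pixel': [460.1, 233.5], 'p': 0.87}]
```

View pics/c.png

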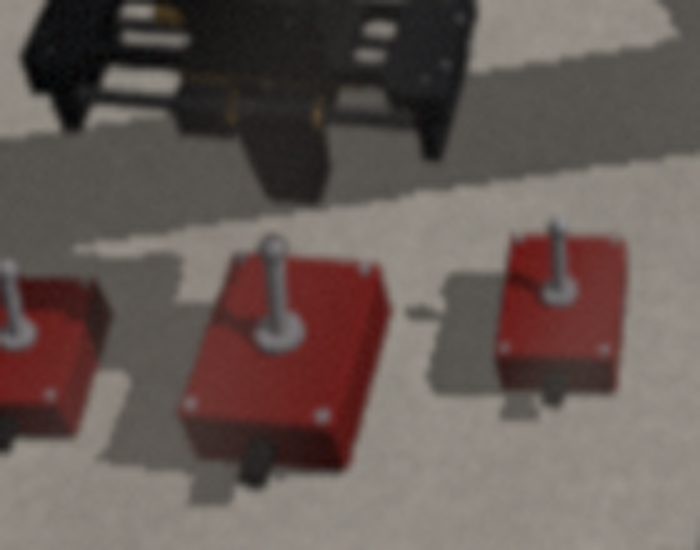

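The closed fingers stand on the robot side of the chosen toggle, with the ball at about crop (272,245) and the fingertips at about (300,200). They're lined up, so I push.

Emit:
{"method": "step_arm", "body": {
  "xyz": [
    [0.5, 0, 0],
    [0.9, 0, 0],
    [1.2, 0, 0],
    [1.5, 0, 0],
    [1.8, 0, 0],
    [2.1, 0, 0],
    [2.3, 0, 0],
    [2.5, 0, 0]
  ],
  "twist": [
    [0, 0, 0],
    [0, 0, 0],
    [0, 0, 0],
    [0, 0, 0],
    [0, 0, 0],
    [0, 0, 0],
    [0, 0, 0],
    [0, 0, 0]
  ]
}}

```text
t: 3.65
tool_pos: [0.4518, -0.3028, 0.0703]
eef_rot: [1.0, -0.01, -0.001, -0.0]
ft_force: [-4.0, -0.6, -1.1]
width: 0.0005
gripper_force: 1.7
```

Emit:
{"method": "step_arm", "body": {
  "xyz": [
    [0.08, 0, 0],
    [0.15, 0, 0],
    [0.2, 0, 0],
    [0.2, 0, 0]
  ],
  "twist": [
    [0, 0, 0],
    [0, 0, 0],
    [0, 0, 0],
    [0, 0, 0]
  ]
}}

```text
t: 4.15
tool_pos: [0.4568, -0.3031, 0.0707]
eef_rot: [1.0, -0.01, -0.0, -0.0]
ft_force: [-3.6, 1.0, -1.5]
width: 0.0006
gripper_force: 1.6
```

Emit:
{"method": "step_arm", "body": {
  "xyz": [
    [0.06, 0, 0],
    [0.12, 0, 0],
    [0.12, 0, 0]
  ],
  "twist": [
    [0, 0, 0],
    [0, 0, 0],
    [0, 0, 0]
  ]
}}

```text
t: 4.53
tool_pos: [0.4579, -0.3028, 0.0703]
eef_rot: [1.0, -0.01, -0.003, -0.001]
ft_force: [-14.6, -0.6, 0.2]
width: 0.0009
gripper_force: 6.5
```

Force rose to 14.6 N, so the toggle is at its hard stop. I withdraw, then raise.

Emit:
{"method": "step_arm", "body": {
  "xyz": [
    [-0.6, 0, 0],
    [-1.4, 0, 0],
    [-1.8, 0, -0.8],
    [-1.8, 0, -2.2],
    [-1.8, 0, -3.2],
    [-1.8, 0, -3.2]
  ],
  "twist": [
    [0, 0, 0],
    [0, 0, 0],
    [0, 0, 0],
    [0, 0, 0],
    [0, 0, 0],
    [0, 0, 0]
  ]
}}

```text
t: 5.28
tool_pos: [0.4156, -0.303, 0.1525]
eef_rot: [1.0, -0.01, 0.002, 0.002]
ft_force: [-0.3, -0.6, -0.8]
width: 0.0003
gripper_force: 0.0
```

```bash
python3 - <<'E'
from h import *
s=robot.get_state();print(s["t"],s["tool_pos"],s["eef_rot"])
im=robot.grab_frame("scene")
cv2.imwrite("pics/d.png",cv2.resize(im[120:230,170:310],None,fx=5,fy=5,interpolation=2))
E
```

```text
5.275 [ 0.41563824 -0.30302053  0.15250523] [ 0.99994319 -0.0102747   0.00212062  0.00188162]
```

View pics/d.png

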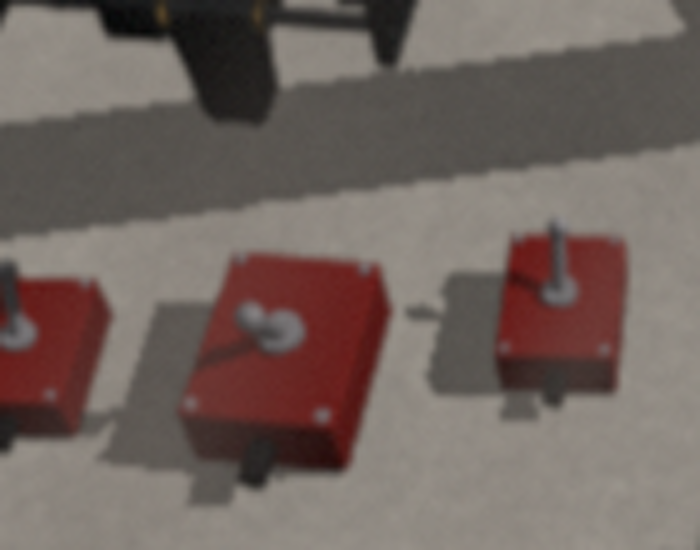

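The toggle now leans away from the robot (ball at about crop (250,318)), so the supply is off. Next is the sink, at about (0.525, 0.233).

Emit:
{"method": "step_arm", "body": {
  "xyz": [
    [0.2, -1.3, 0],
    [0.45, -2.6, 0],
    [0.7, -3.9, 0],
    [0.95, -5.2, 0],
    [1.2, -6.5, 0],
    [1.45, -7.8, 0],
    [1.7, -9.1, 0],
    [2.0, -10.5, 0]
  ],
  "twist": [
    [0, 0, 0],
    [0, 0, 0],
    [0, 0, 0],
    [0, 0, 0],
    [0, 0, 0],
    [0, 0, 0],
    [0, 0, 0],
    [0, 0, 0]
  ]
}}

```text
t: 6.32
tool_pos: [0.4701, -0.0397, 0.1496]
eef_rot: [1.0, -0.01, -0.001, -0.0]
ft_force: [1.0, 0.4, 0.1]
width: 0.0005
gripper_force: 0.0
```

Emit:
{"method": "step_arm", "body": {
  "xyz": [
    [0.2, -1.3, 0],
    [0.45, -2.7, 0],
    [0.7, -4.1, 0],
    [0.95, -5.6, 0],
    [1.2, -7.1, 0],
    [1.5, -8.6, 0],
    [1.94, -10.3, 0],
    [1.94, -11.0, 0]
  ],
  "twist": [
    [0, 0, 0],
    [0, 0, 0],
    [0, 0, 0],
    [0, 0, 0],
    [0, 0, 0],
    [0, 0, 0],
    [0, 0, 0],
    [0, 0, 0]
  ]
}}

```text
t: 7.32
tool_pos: [0.5241, 0.2348, 0.1492]
eef_rot: [1.0, -0.009, -0.001, -0.0]
ft_force: [-0.9, -0.5, -0.9]
width: 0.0008
gripper_force: 0.0
```

Emit:
{"method": "step_arm", "body": {
  "xyz": [
    [0, 0, 0],
    [0, 0, 0]
  ],
  "twist": [
    [0, 0, 0],
    [0, 0, 0]
  ]
}}

```text
t: 7.58
tool_pos: [0.5241, 0.232, 0.1504]
eef_rot: [1.0, -0.011, -0.0, 0.0]
ft_force: [-0.3, -0.1, -0.3]
width: 0.0004
gripper_force: 0.0
```

Emit:
{"method": "step_arm", "body": {
  "xyz": [
    [0, 0, 1.0],
    [0, 0, 2.0],
    [0, 0, 2.8],
    [0, 0, 3.2],
    [0, 0, 3.2]
  ],
  "twist": [
    [0, 0, 0],
    [0, 0, 0],
    [0, 0, 0],
    [0, 0, 0],
    [0, 0, 0]
  ]
}}

```text
t: 8.2
tool_pos: [0.5243, 0.2324, 0.0706]
eef_rot: [1.0, -0.011, -0.0, 0.0]
ft_force: [0.4, -0.2, 0.9]
width: 0.0005
gripper_force: 0.0
```

```bash
python3 - <<'E'
from h import *
s=robot.get_state();print(s["t"],s["tool_pos"],s["ft_force"])
im=robot.grab_frame("scene")
cv2.imwrite("pics/e.png",cv2.resize(im[150:290,370:510],None,fx=4,fy=4,interpolation=2))
E
```

```text
8.2 [0.52430666 0.23243403 0.0706005 ] [ 0.35277602 -0.19611048  0.93659174]
```

View pics/e.png

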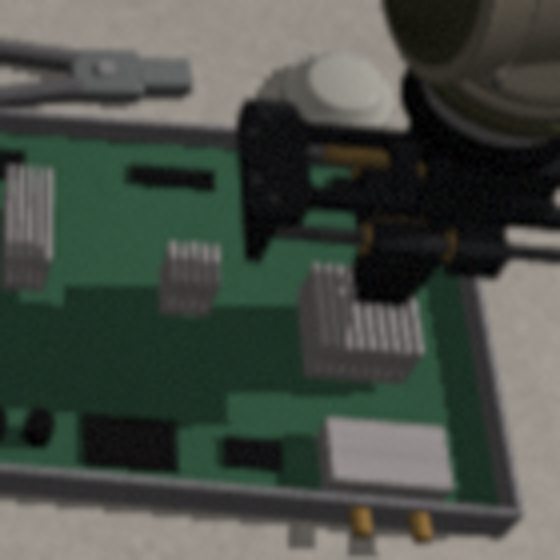

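Fingers are above the large square sink (top at about crop (368,308), tips at about (388,298)), clear of the others. I lower slowly.

Emit:
{"method": "step_arm", "body": {
  "xyz": [
    [0, 0, 0.25],
    [0, 0, 0.45],
    [0, 0, 0.58],
    [0, 0, 0.66],
    [0, 0, 0.66]
  ],
  "twist": [
    [0, 0, 0],
    [0, 0, 0],
    [0, 0, 0],
    [0, 0, 0],
    [0, 0, 0]
  ]
}}

```text
t: 8.88
tool_pos: [0.5243, 0.2331, 0.0543]
eef_rot: [1.0, -0.01, -0.0, 0.0]
ft_force: [-1.3, 0.0, 1.6]
width: 0.0003
gripper_force: 0.9
```

Contact is just starting. I press 1.5 mm further and hold.

Emit:
{"method": "step_arm", "body": {
  "xyz": [
    [0, 0, 0.06],
    [0, 0, 0.06],
    [0, 0, 0.06],
    [0, 0, 0.06]
  ],
  "twist": [
    [0, 0, 0],
    [0, 0, 0],
    [0, 0, 0],
    [0, 0, 0]
  ]
}}

```text
t: 9.38
tool_pos: [0.5243, 0.2331, 0.0528]
eef_rot: [1.0, -0.01, 0.0, -0.0]
ft_force: [-1.3, 0.6, 2.6]
width: 0.0005
gripper_force: 1.5
```

```bash
python3 - <<'E'
from h import *
for i in range(4):
    s=robot.get_state();print(s["t"],s["tool_pos"][2],s["ft_force"][2]); robot.grab_frame("scene")
E
```

```text
9.375 0.0528271169048758 2.6279553036455363
9.425 0.05279902210681242 2.7816637491683203
9.475 0.05278888805316974 3.251734355232871
9.525 0.05278115171637966 1.9966819666899804
```

About 2.6 N, which is roughly a 3 mm dip, held for over 0.6 s. I withdraw straight up.

Emit:
{"method": "step_arm", "body": {
  "xyz": [
    [0, 0, -0.15],
    [0, 0, -0.5],
    [0, 0, -1.5],
    [0, 0, -3.0],
    [0, 0, -4.5],
    [0, 0, -4.5],
    [0, 0, -4.5],
    [0, 0, -4.5]
  ],
  "twist": [
    [0, 0, 0],
    [0, 0, 0],
    [0, 0, 0],
    [0, 0, 0],
    [0, 0, 0],
    [0, 0, 0],
    [0, 0, 0],
    [0, 0, 0]
  ]
}}

```text
t: 10.58
tool_pos: [0.5239, 0.233, 0.1641]
eef_rot: [1.0, -0.01, -0.001, 0.0]
ft_force: [-0.1, 0.1, 0.2]
width: 0.0005
gripper_force: 0.0
```

```bash
python3 - <<'E'
from h import *
s=robot.get_state();print(s["t"],s["tool_pos"],s["ft_force"])
print(robot.close_job())
E
```

```text
10.575 [0.5238874  0.23295721 0.16406926] [-0.12337403  0.12082485  0.20405242]
the job is handed in; nothing more can be done
None
```

I pushed the toggle on the largest switch box fully over to off, then pressed the large square heatsink lightly (about 2.6 N, held over 0.6 s) and withdrew; the job was handed in at 10.6 s, and no verdict was returned.

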